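# Find the shaft flat and hold the pulley on it

## Task

First turn the bare gearmotor shaft so that its flat squarely faces the yellow key post. Then take the toothed aluminium pulley, slide it down the shaft with its red set screw squarely on the flat, press it down until the spring under the brass seat is fully squashed, and finish while still gripping it and holding it down there, with the screw facing the key post; leave the roller, the jar and the screwdriver alone.

Things in the scene. Friction and masses are not known exactly. Their poses are not given: they have to be found in the camera images.
- fixture: Fixed assembly fixture: plate 160 x 110 x 12 mm with a grey gearmotor block 78 x 78 mm (top 78 mm above the bench, bolt heads to 82), shaft upright. Origin on the shaft axis at bench level, z up, +x from the shaft to the yellow key post (18 x 24 mm, near face 72 mm from the axis, 130 mm high; tip of the dark hex key in it 60 mm from the axis, 117 mm high).
- shaft (a joint): Turn of the shaft about its upright axis, rad, counter-clockwise from above positive; 0 = the flat faces the key post (along the fixture's +x). It starts 0.5 to 1.5 off on the positive side, turns with a friction of 0.06 N m and stays where it is left; stops at -3.1 and 3.1.
- shaft_top (a point): Centre of the shaft's top end, 148 mm above the bench; turns with the shaft, x towards the flat, z up. Steel, 16 mm diameter, bare for 50 mm above the seat; one dark flat all the way down, 5 mm from the axis, so 13 mm across there. Top 4 mm tapered. A red mark on the white flange below (68 mm across, top at 84 mm) points the way the flat faces.
- seat_top (a point): Middle of the top face of the brass seat ring round the shaft (34 mm outside diameter, 5 mm thick, moves on the shaft and turns with it): 98 mm above the bench when free, 91 mm when fully squashed.
- seat (a joint): How far the seat ring is pressed down against its spring, m: 0 free, 0.007 fully squashed (hard stop). Spring about 1300 N/m with a small preload: 10 N when fully squashed. It rises again when let go.
- pulley_mid (a point): Middle of the loose aluminium pulley (0.14 kg, 38 mm high, stands hub up): on its bore axis, 19 mm up, z up, x towards the set screw. Lower 14 mm: toothed disc 47 mm across. Above: hub 24 mm high, 27.6 mm across, two wrench flats 28 mm apart facing +y and -y, best to grip. Bore 18.4 mm; the screw's tip reaches into it to 6.3 mm from the axis, so passes only over the flat.
- set_screw (a point): Red set screw in the hub, on the pulley's +x side, 13 mm from the bore axis and 26 mm above the pulley's underside; its head stands out to 16 mm from the axis. Red marks on top of the hub and of the disc show its side from above. x points outwards.
- idler: Bystander: plain black plastic roller, 42 mm across, 28 mm high, no hub; origin at the middle of its underside.
- screw_jar: Bystander: clear jar with a blue cap, 48 mm across, 62 mm high; origin at the middle of its underside.
- screwdriver: Bystander: screwdriver with an orange handle, 180 mm long, lying along its x; origin at the underside of its middle.
Not all that is in view belongs to the job. There is more than one size of the part that bears pulley_mid; the job needs the middle-sized.

How it is judged:
On the way:
1. the bare shaft is turned until its flat faces the key post (within 0.15 rad), the pulley still off the shaft (value of joint shaft between -0.15 and 0.15 rad and horizontal distance between pulley_mid and shaft_top above 0.05 m), for 0.2 s.
At the end, for the whole second after the job is handed in: For the last second the fingers grip the pulley (over 3 N) on the shaft: within 4 mm of its axis, upright within 0.08 rad, on the seat within 3 mm, seat pressed over 5 of 7 mm, screw within 0.2 rad of square to the flat, flat within 0.15 rad of facing the key post (value of joint shaft between -0.15 and 0.15 rad and value of joint seat above 0.005 m and horizontal distance between pulley_mid and shaft_top below 0.004 m and z of pulley_mid in the frame of seat_top between 0.016 and 0.022 m and angle between pulley_mid's own z axis and vertical below 0.08 rad and x of set_screw in the frame of shaft_top above 0.008 m and angle between the x axis of set_screw and the x axis of shaft_top, either way round below 0.2 rad and contact force between the fingers and pulley above 3 N); the arm keeps its last pose, push and grip.
It fails at once if the roller is shifted by more than 25 mm (distance of idler from where it was at the start of the episode above 0.025 m).
It fails at once if the jar is shifted by more than 25 mm (distance of screw_jar from where it was at the start of the episode above 0.025 m).
It fails at once if the screwdriver is shifted by more than 25 mm (distance of screwdriver from where it was at the start of the episode above 0.025 m).
It also fails if it takes over 54 s, if anything falls off the work surface, if the arm or the gripper's body presses on something with over 40 N, if the wrist force passes 120 N, or if a joint passes its speed limit or range.

## Robot

A 6-joint arm with a two-finger parallel gripper is mounted at the origin on the work surface. World frame = base frame: x ahead of the robot, y to its left, z up, the work surface at z = 0. Lengths are in m, angles in rad, forces in N, time in s.
With the tool pointing down it reaches from about 0.375 to 0.975 m from the base axis. Payload 3.8 kg.
Tool frame: the origin (TCP) lies on the centre line of the jaws, within the pads' length; the fingertips stand 14 mm ahead of it and the grasp point (between the pads) lies 5 mm behind it; z points along the fingers, y is the line along which they close (so a half turn about z gives the same grasp; the last joint's range is limited). The gripper opens to 85 mm and grips with 20 to 120 N. Pads are 22 mm wide; open, the fingers measure 114 mm over their backs; the gripper's body (76 mm by 85 mm) begins 54 mm behind the grasp point. The pads swing forward as they close: fully open they stand 13 mm farther back than shut.
Start: joints at [1.255, 0.264, 1.604, -0, 1.274, -0.037], TCP at [0.186, 0.649, 0.245] pointing down, gripper open.
Joint ranges: [-2.63, 2.63], [-0.94, 2.18], [0.31, 2.57], [-1.31, 4.45], [0, 2.66], [-2.55, 2.55]. Speed limits (rad/s): [2.57, 2.57, 3.14, 3.14, 3.14, 3.14].

## Interface

Orientations are given as a rotation vector (axis times angle).
In Python, from workcell import bot, eyes, spot_in gives the robot as it stands.
- The arm moves only by the tool carry_out, never from a script. Its argument "series" is text: rows parted by semicolons, each of 4 numbers parted by spaces: the shift along the world's x, y, z in m, then the turn about the world's z in degrees. In form: tx ty tz roll; .... A call has 1 to 20 rows; each row shifts and turns the commanded pose from where the row before left it; what a row does not reach is not made up. A row lasts 1/8 s, in which the tool goes at most 62.5 mm and 10.7 degrees, less where a joint would pass 70% of its speed; a pose out of reach is approached as far as the arm can. A call is refused whole if a number of a shift passes 0.0625 or a number of a turn 10.7, either way. A call with a gripper value outside its range is refused whole. "jaw" is the gripper command: -1 is shut, 1 is fully open, values between are in proportion, set as the call begins (left out, the last holds). The fingers move at their own pace and stop on an object; "grip_force" is the grip in N (left out, the last holds). Time passes only in rows, so rows that do not move let the fingers close. It gives the time, the measured TCP pose, the force, the opening and the grip force at its end, in the units of the state.
- bot.read_state(): the state, without advancing time (a new reading comes with each control period).
- eyes.read_camera(name): name is "side" or "top" or "wrist"; returns (picture, depth): 480x640x3 uint8, blue, green, red; 480x640 float32, m along the optical axis (not along the pixel's ray), 0 where there is no reading.
- eyes.get_calibration(name): a dict with "K" (3x3 intrinsics, pixels), "position" and "rotation" of the camera in the world; the wrist camera has in their place "T_tool_cam" (4x4, takes a point from camera to tool coordinates, whose origin is the TCP and whose axes are the flange's). Camera axes: x right, y down, z forward; pixel columns grow to the right and rows downward; lengths in m; the calibration is good to about 2 mm. The wrist camera is an equidistant fisheye: a pixel r from the principal point sees the ray r / f radians off the axis. A picture is of the moment at which its call begins: read the wrist's pose just before it. get_calibration takes no time and is no camera call.
- bot.finish_job(): hands the job in; it is judged then, once.
Trained networks look in the newest picture that a camera, given by its name, has taken for a name from the list of things; names that differ only in an ending like _2 or _b are one class to them, and where a whole thing is asked for, a point or a joint stands for the part that bears it (a point fixed in the world has none). Each returns a list of dicts, best first, with "score" (0 to 1); they miss things now and then, are a little off and sometimes report something else, mostly with a low value. They report only what shows in the picture. A call takes as long as a camera call. They do not tell look-alikes from the thing itself.
- spot_in(camera, target): "rect" ([centre column, centre row, width, height] in pixels, round what is visible of it).
The state is a dict: "time": time; "q": joint angles; "joint_vel": joint speeds; "joint_torque": joint torques, N m; "tool_pos": TCP position; "tcp_rot": TCP orientation; "wrist_force": force on the tool from outside, world axes, zero at the start; "torque": the same for the moment, N m; "width": opening from 0.0 (shut) to 1.0 (fully open); "grip_force": force on a finger pad.
Only numpy, scipy, OpenCV 4.12 (cv2) and the standard library are available. Lean on these libraries where they do the work, as an engineer would, in place of code of your own. Each camera call takes 0.05 s, during which the arm holds its last target. There are 200 camera calls.

## Working session

There is one attempt and no reset: what is moved stays moved. The work goes in short steps, Python scripts to look and compute and a tool call to move; the robot and the scene stay as the last step left them, time stands still between calls to the robot, and variables do not carry over. Pictures are saved under pics/ and viewed, at most 10 in all, crops included, and the job is handed in when it is done.

Besides the shell and the picture viewer there is one more tool, called after "Request:" in YAML: its name, and indented under it one key for each argument. carry_out: Moves the arm, as the interface text tells. Its arguments: {"type":"object","properties":{"series":{"type":"string"},"jaw":{"type":"number"},"grip_force":{"type":"number"}},"required":["series"]}

```bash
ls; mkdir -p pics; cat > h.py <<'E'
import numpy as np, cv2
from workcell import bot, eyes, spot_in
def cam(n):
    im,d=eyes.read_camera(n); return im,d,eyes.get_calibration(n)
def pt(c,u,v,d):
    K=np.array(c["K"]); p=np.linalg.inv(K)@[u,v,1]*d
    R=np.array(c["rotation"]); 
    return R@p+np.array(c["position"])
def cloud(c,d):
    K=np.array(c["K"]); v,u=np.mgrid[:480,:640]
    P=np.stack([(u-K[0,2])/K[0,0]*d,(v-K[1,2])/K[1,1]*d,d],-1)
    return P@np.array(c["rotation"]).T+np.array(c["position"])
E
python3 - <<'E'
from h import *
s=bot.read_state(); print(s)
for n in("top","side"):
    im,d,c=cam(n); cv2.imwrite(f"pics/{n}0.png",im); np.savez(f"{n}0.npz",im=im,d=d); print(n,c)
    W=cloud(c,d)
    for t in("fixture","shaft_top","pulley_mid","set_screw","idler","screw_jar","screwdriver"):
        for r in spot_in(n,t):
            u,v=map(int,r["rect"][:2]); print(t,round(r["score"],2),np.round(r["rect"]),W[v,u].round(3))
E
```

```text
pics
{'time': 0.0, 'q': array([ 1.25512335e+00,  2.64753676e-01,  1.60537948e+00,  6.24232804e-06,
        1.27368750e+00, -3.68862577e-02]), 'joint_vel': array([ 0.00061065,  0.00136517, -0.0007181 ,  0.00059353, -0.00046489,
       -0.000433  ]), 'joint_torque': array([ 1.06504041e-03, -5.15090668e+01, -3.67326236e+01,  1.11600655e-04,
        1.23675191e-02, -1.06331660e-05]), 'tool_pos': array([0.1855269 , 0.64827675, 0.24395867]), 'tcp_rot': array([-0.43644786, -3.11072565,  0.00344342]), 'wrist_force': array([-0.10839652, -0.26606976, -0.22383029]), 'torque': array([ 0.02677592, -0.06670108,  0.01268033]), 'grip_force': 0.0, 'width': 0.9968980192156429}
top {'K': array([[483.30918217,   0.        , 316.05112656],
       [  0.        , 483.30918217, 238.53764743],
       [  0.        ,   0.        ,   1.        ]]), 'position': array([ 0.31216008, -0.00741654,  1.24328073]), 'rotation': array([-2.11731764,  2.11160625, -0.22709988])}Traceback (most recent call last):
  File "<stdin>", line 5, in <module>
  File "h.py", line 12, in cloud
    return P@np.array(c["rotation"]).T+np.array(c["position"])
           ~~~~~~~~~~~~~~~~~~~~~~~~~~~^~~~~~~~~~~~~~~~~~~~~~~~
ValueError: operands could not be broadcast together with shapes (480,640) (3,)
```

```bash
sed -i 's/np.array(c\["rotation"\])/cv2.Rodrigues(np.array(c["rotation"]))[0]/' h.py
python3 - <<'E'
from h import *
for n in("top","side"):
    im,d,c=cam(n); cv2.imwrite(f"pics/{n}0.png",im); np.savez(f"{n}0.npz",im=im,d=d)
    W=cloud(c,d)
    if n=="side": print(c)
    for t in("fixture","shaft_top","pulley_mid","set_screw","idler","screw_jar","screwdriver"):
        for r in spot_in(n,t):
            u,v=map(int,r["rect"][:2]); print(n,t,round(r["score"],2),np.round(r["rect"]),W[v,u].round(3))
E
```

```text
top fixture 0.62 [237. 260.  72.  73.] [0.505 0.177 0.088]
top shaft_top 0.8 [236. 249.  30.  29.] [0.527 0.178 0.114]
top pulley_mid 0.73 [429. 251.  22.  19.] [ 0.542 -0.311 -0.   ]
top set_screw 0.75 [427. 251.  19.  19.] [ 0.535 -0.296  0.041]
top set_screw 0.64 [468. 240.  25.  25.] [ 0.574 -0.414  0.002]
top set_screw 0.54 [419. 282.   8.  12.] [ 0.461 -0.281  0.001]
top idler 0.79 [387. 222.  16.  17.] [ 0.615 -0.196  0.029]
top idler 0.18 [236. 250.  17.  15.] [0.528 0.179 0.098]
top screw_jar 0.63 [376. 272.  21.  21.] [ 0.477 -0.16   0.063]
top screwdriver 0.77 [162. 258.  26.  66.] [0.517 0.378 0.026]
{'K': array([[453.76145409,   0.        , 322.7099809 ],
       [  0.        , 453.76145409, 235.98998003],
       [  0.        ,   0.        ,   1.        ]]), 'position': array([ 0.40308251, -0.57970645,  0.72797405]), 'rotation': array([-2.3367406 ,  0.30856192, -0.09981753])}
side fixture 0.92 [294. 208.  82.  82.] [0.515 0.151 0.081]
side fixture 0.49 [374. 422.  26.  37.] [ 0.538 -0.316  0.038]
side shaft_top 0.8 [300. 193.  30.  35.] [0.532 0.172 0.105]
side pulley_mid 0.87 [321. 420.  17.  24.] [ 0.46  -0.285  0.026]
side pulley_mid 0.68 [375. 422.  31.  36.] [ 0.54  -0.315  0.037]
side pulley_mid 0.62 [417. 470.  42.  16.] [ 0.574 -0.396  0.036]
side pulley_mid 0.27 [300. 193.  31.  37.] [0.534 0.171 0.105]
side set_screw 0.86 [415. 470.  43.  18.] [ 0.572 -0.395  0.035]
side set_screw 0.81 [373. 418.  32.  36.] [ 0.544 -0.293  0.001]
side set_screw 0.58 [320. 420.  21.  21.] [ 0.459 -0.285  0.026]
side set_screw 0.28 [401. 349.  23.  26.] [ 0.625 -0.202  0.029]
side idler 0.73 [398. 351.  28.  29.] [ 0.621 -0.205  0.026]
side screw_jar 0.96 [317. 349.  26.  41.] [ 0.48  -0.183  0.059]
side screwdriver 0.66 [285. 171.  69.  12.] [0.533 0.383 0.012]
```

View pics/top0.png

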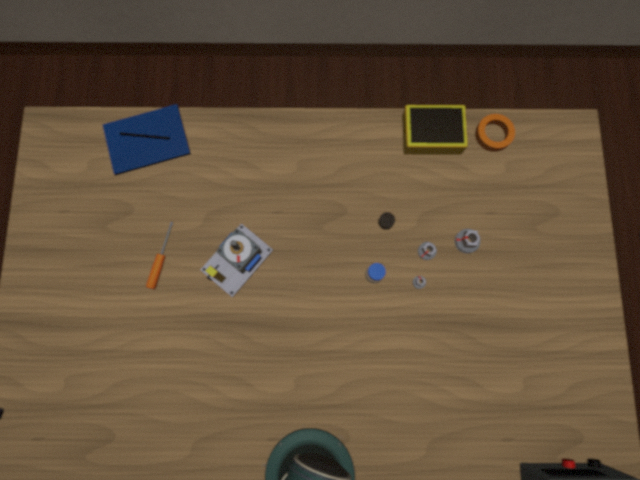

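View pics/side0.png

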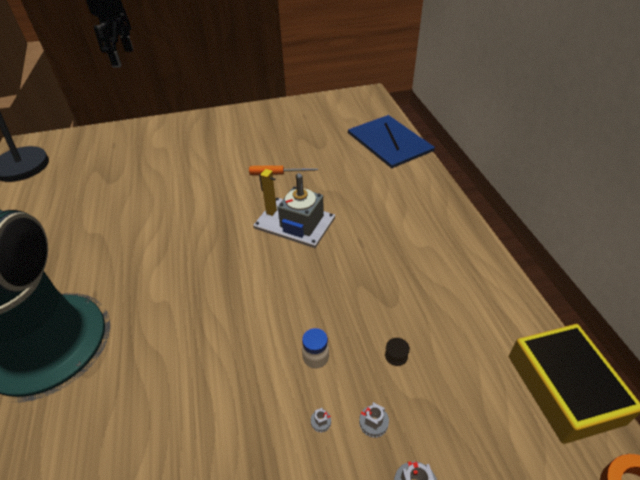

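The top view shows the fixture at about (237,250), its yellow post at (212,271) and a red flange mark below the shaft. The three pulleys are small (420,282), middle (428,250) and large (468,240). In the side view the same pulleys are at (321,420), (375,420) and (416,475).

```bash
python3 - <<'E'
from h import *
z=np.load("top0.npz"); im,d=z["im"],z["d"]; c=eyes.get_calibration("top"); W=cloud(c,d)
C=np.array(c["position"])
def onz(u,v,h):
    p=pt(c,u,v,1)-C; return C+p*(h-C[2])/p[2]
hsv=cv2.cvtColor(im,cv2.COLOR_BGR2HSV).astype(int)
H,S,V=hsv[...,0],hsv[...,1],hsv[...,2]
def blobs(mask,box):
    m=np.zeros(mask.shape,np.uint8);x0,x1,y0,y1=box;m[y0:y1,x0:x1]=mask[y0:y1,x0:x1]
    n,l,st,ce=cv2.connectedComponentsWithStats(m)
    return [(st[i,4],ce[i].round(1)) for i in range(1,n) if st[i,4]>2]
fb=(195,280,220,300); pb=(405,495,220,300)
red=((H<8)|(H>172))&(S>120)&(V>80); yel=(H>20)&(H<35)&(S>150)&(V>120)
print("red fix",blobs(red,fb)); print("yel",blobs(yel,fb)); print("red pul",blobs(red,pb))
for r in blobs(yel,fb): print("yel z",onz(*r[1],.13),W[int(r[1][1]),int(r[1][0])])
for r in blobs(red,fb): print("red z.084",onz(*r[1],.084))
# flange: points z .080-.090
m=(abs(W[...,2]-.085)<.004); m[:, :195]=0;m[:,280:]=0
v,u=np.nonzero(m); (cx,cy),r=cv2.minEnclosingCircle(np.stack([u,v],1).astype(np.float32)); print("flange",cx,cy,r,len(u),onz(cx,cy,.084))
m=(W[...,2]>.12);m[:, :195]=0;m[:,280:]=0;m[:220]=0;m[300:]=0
for r in blobs(m,fb): print("tall",r)
for nm,b in dict(s=(408,426,275,290),m=(414,440,240,262),l=(452,485,225,255)).items():
    mm=np.zeros((480,640),bool);mm[b[2]:b[3],b[0]:b[1]]=1; mm&=W[...,2]>.008
    v,u=np.nonzero(mm); (cx,cy),r=cv2.minEnclosingCircle(np.stack([u,v],1).astype(np.float32)); print(nm,cx,cy,r, onz(cx,cy,.014),2*r/483*1.23, W[mm][:,2].max())
a=cv2.resize(im[220:300,195:275],(560,560),interpolation=cv2.INTER_CUBIC)
b=cv2.resize(im[222:292,405:475],(560,560),interpolation=cv2.INTER_CUBIC)
cv2.imwrite("pics/crop0.png",cv2.resize(np.hstack([a,b]),(800,400)))
E
```

```text
red fix [(np.int32(5), array([238., 259.]))]
yel [(np.int32(47), array([211.6, 271.4]))]
red pul [(np.int32(10), array([464.3, 237.6])), (np.int32(3), array([458., 239.])), (np.int32(4), array([425.8, 252. ]))]
yel z [0.46847215 0.2280272  0.13      ] [0.46835574 0.22788329 0.13740919]
red z.084 [0.50544094 0.17517437 0.084     ]
flange 231.17515563964844 258.1781311035156 28.99298095703125 469 [0.50741086 0.1917996  0.084     ]
tall (np.int32(52), array([234.5, 243.9]))
tall (np.int32(3), array([217.7, 265.3]))
tall (np.int32(88), array([211.8, 271.1]))
s 419.6000061035156 281.5 6.435164928436279 [ 0.46031628 -0.27940064  0.014     ] 0.03277537416967546 0.03027803893987957
m 427.5 250.0 9.013978004455566 [ 0.54224303 -0.30335174  0.014     ] 0.04590970163759978 0.04494057286418118
l 470.5 243.0 16.225080490112305 [ 0.56111261 -0.41615396  0.014     ] 0.08263705591237323 1.243280726224929
```

View pics/crop0.png

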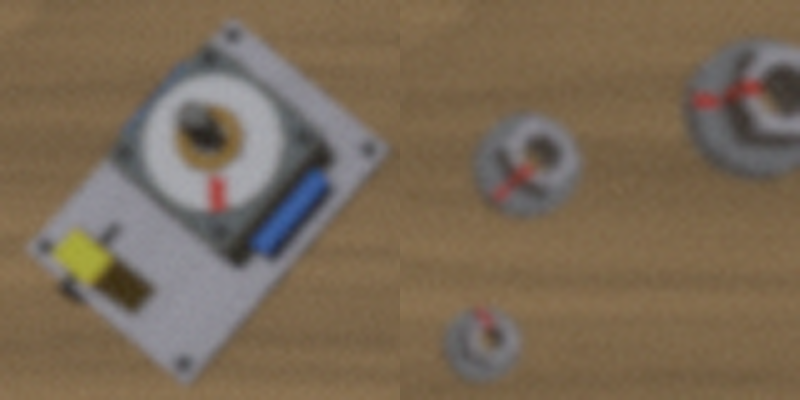

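Request:
carry_out:
  series: "0.03 -0.045 0.02 -7;0.03 -0.045 0.02 -7;0.03 -0.045 0.02 -7;0.03 -0.045 0.01 -7;0.03 -0.045 0.01 -7;0.03 -0.045 0 -7;0.03 -0.045 0 -7;0.03 -0.045 0 -7;0.03 -0.04 0 -7;0.03 -0.04 0 -6;0.03 -0.03 0 0;0.011 0 0 0;0 0 0 0;0 0 0 0"
  jaw: 0

```text
time: 2.6
tool_pos: [0.526, 0.1798, 0.3252]
tcp_rot: [-2.12, -2.317, 0.0]
wrist_force: [0.6, 1.1, 0.4]
width: 0.5
grip_force: 0.0
```

```bash
python3 - <<'E'
from h import *
s=bot.read_state(); print(s["time"],s["tool_pos"],s["tcp_rot"],s["width"],s["q"],s["wrist_force"])
im,d,c=cam("wrist"); print(c); cv2.imwrite("pics/w1.png",im); np.savez("w1.npz",im=im,d=d,p=s["tool_pos"],r=s["tcp_rot"])
for t in ("shaft_top","fixture"): print(t,[(round(r["score"],2),np.round(r["rect"],1)) for r in spot_in("wrist",t)])
E
```

```text
2.6 [0.52602551 0.17983416 0.32519533] [-2.12003768e+00 -2.31749341e+00  3.95632312e-04] 0.4997922643536896 [ 2.84340512e-01 -1.67458560e-03  1.75635182e+00  4.57801773e-04
  1.38748334e+00  1.95322089e-01] [0.63155764 1.09446979 0.44636983]
{'K': array([[371.64829954,   0.        , 321.19217083],
       [  0.        , 371.64829954, 241.98068038],
       [  0.        ,   0.        ,   1.        ]]), 'T_tool_cam': array([[-2.25549171e-04, -9.61539921e-01, -2.74665124e-01,
         6.83369104e-02],
       [ 9.99999913e-01, -3.13576476e-04,  2.76580980e-04,
         1.42426201e-04],
       [-3.52072175e-04, -2.74665037e-01,  9.61539907e-01,
        -1.28358861e-01],
       [ 0.00000000e+00,  0.00000000e+00,  0.00000000e+00,
         1.00000000e+00]])}
shaft_top [(0.84, array([327.1, 208.2,  68.7,  66.1]))]
fixture [(0.62, array([314.6, 184.7, 157.1, 150.8]))]
```

View pics/w1.png

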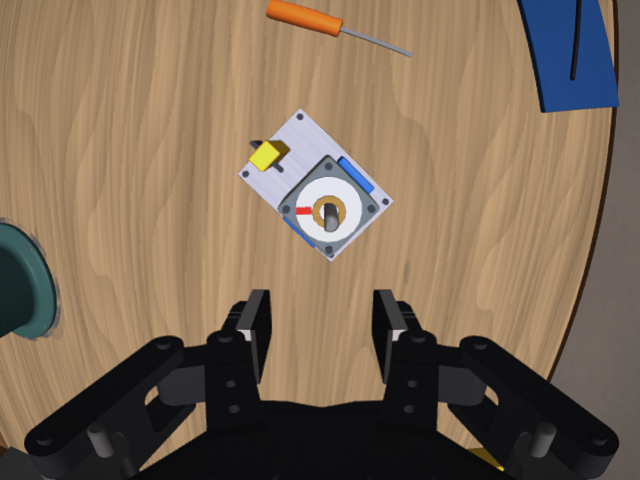

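The wrist view is clear: flange centre is near (329,210), the red mark at (304,211), the post top at (265,155) and the shaft top at (330,212). Next I'll measure these with the fisheye model.

```bash
cat >> h.py <<'E'
def wray(c,p,r,u,v):
    K=c["K"]; x,y=(u-K[0,2])/K[0,0],(v-K[1,2])/K[1,1]; th=np.hypot(x,y); s=np.sin(th)/max(th,1e-9)
    D=np.array([x*s,y*s,np.cos(th)]); T=c["T_tool_cam"]; R=cv2.Rodrigues(np.array(r))[0]
    return np.array(p)+R@T[:3,3], R@T[:3,:3]@D
def wz(c,p,r,u,v,h):
    o,D=wray(c,p,r,u,v); return o+D*(h-o[2])/D[2]
def mblobs(m,mn=8):
    n,l,st,ce=cv2.connectedComponentsWithStats(m.astype(np.uint8))
    return sorted([(int(st[i,4]),ce[i].round(1)) for i in range(1,n) if st[i,4]>=mn],key=lambda a:-a[0])
def outline(c,p,r,m,h):
    k,_=cv2.findContours(m.astype(np.uint8),cv2.RETR_EXTERNAL,cv2.CHAIN_APPROX_NONE); k=max(k,key=cv2.contourArea)
    P=np.array([wz(c,p,r,*q[0],h)[:2] for q in cv2.convexHull(k)]).astype(np.float32)*1000
    e=cv2.fitEllipse(P); return e
E
python3 - <<'E'
from h import *
z=np.load("w1.npz"); im,p,r=z["im"],z["p"],z["r"]; c=eyes.get_calibration("wrist")
hsv=cv2.cvtColor(im,cv2.COLOR_BGR2HSV).astype(int);H,S,V=hsv[...,0],hsv[...,1],hsv[...,2]
box=np.zeros((480,640),bool);box[110:265,235:400]=1
red=box&((H<8)|(H>172))&(S>150)&(V>100); yel=box&(H>20)&(H<35)&(S>170)&(V>150)
white=box&(S<40)&(V>200); white[:,:290]=0; white[:172]=0
for n,m,h in(("red",red,.084),("yel",yel,.13),("white",white,.084)):
    for a,ce in mblobs(m)[:2]: print(n,a,ce,wz(c,p,r,*ce,h).round(4))
n,l,st,ce=cv2.connectedComponentsWithStats((white|red).astype(np.uint8)); i=1+np.argmax(st[1:,4])
print(outline(c,p,r,l==i,.084),"expect 68")
print(outline(c,p,r,yel,.13))
cv2.imwrite("pics/w1c.png",cv2.resize(im[140:270,235:395],(800,650),interpolation=cv2.INTER_CUBIC)[:600])
E
```

```text
red 93 [303.3 210.5] [0.5084 0.1743 0.084 ]
yel 441 [263.  156.2] [0.4709 0.2288 0.13  ]
white 2228 [329.7 207.3] [0.5348 0.1799 0.084 ]
white 480 [369.7 207.7] [0.5753 0.1833 0.084 ]
((533.6864013671875, 177.58790588378906), (66.46867370605469, 66.63663482666016), 109.02312469482422) expect 68
((471.9063415527344, 229.5039825439453), (21.409257888793945, 28.670743942260742), 136.214599609375)
```

View pics/w1c.png

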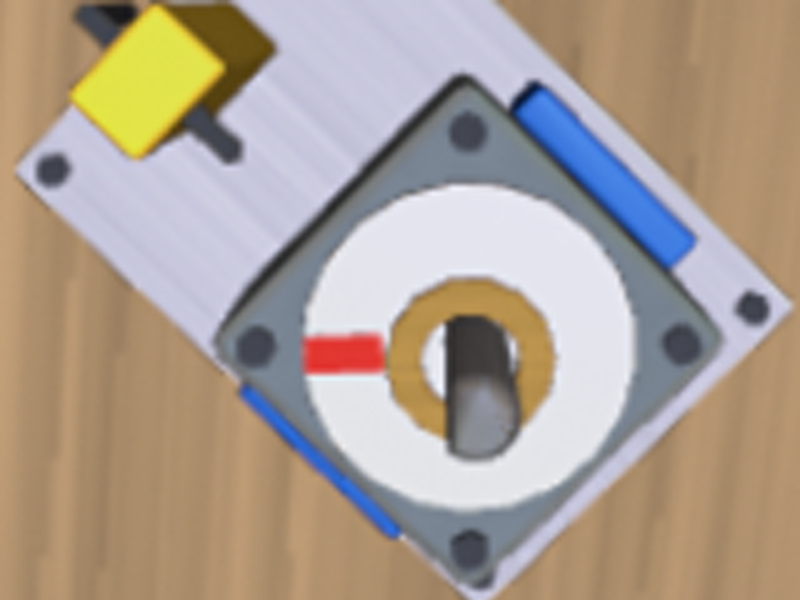

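Measured: shaft axis at (0.5337, 0.1776). The post lies 80.7 mm from it at 140.4° (81 expected). The flat faces 187.4°, so it is 47° off. I'll grip the shaft across its flat.

Request:
carry_out:
  series: "0.003 -0.001 -0.03 2.3;0.003 -0.001 -0.05 0;0.003 0 -0.05 0;0 0 -0.04 0;0 0 -0.025 0;0 0 0 0;0 0 0 0"
  jaw: 0

```text
time: 3.62
tool_pos: [0.5364, 0.1775, 0.1317]
tcp_rot: [2.074, 2.359, 0.003]
wrist_force: [1.0, -0.5, 0.9]
width: 0.499
grip_force: 0.0
```

Request:
carry_out:
  series: "0 0 0 0;0 0 0 0;0 0 0 0;0 0 0 0;0 0 0 0;0 0 0 0"
  jaw: -1
  grip_force: 30

```text
time: 4.38
tool_pos: [0.5351, 0.1771, 0.1321]
tcp_rot: [-2.075, -2.358, 0.001]
wrist_force: [-5.8, 0.2, 8.2]
width: 0.138
grip_force: 30.8
```

Request:
carry_out:
  series: "-0.001 0 0 -7;-0.0006 -0.0003 0 -8;0 -0.0003 0 -8;0 -0.0003 0 -8;0 -0.0003 0 -8;0 0 0 -8;0 0 0 0;0 0 0 0;0 0 0 0"

```text
time: 5.5
tool_pos: [0.5333, 0.1764, 0.1321]
tcp_rot: [-2.842, -1.335, 0.001]
wrist_force: [-7.9, 1.5, 7.5]
width: 0.144
grip_force: 30.9
```

Request:
carry_out:
  series: "0 0 0 0;0 0 0 0;0 0 0 0;0 0 0 0"
  jaw: 0

```text
time: 6.0
tool_pos: [0.5342, 0.1756, 0.1302]
tcp_rot: [2.843, 1.336, -0.0]
wrist_force: [0.1, 0.1, 0.3]
width: 0.505
grip_force: 0.0
```

Request:
carry_out:
  series: "0 0 0.04 0;0 0 0.05 0;0 0 0.05 0;0 0 0.05 0;0 0 0.005 0;0 0 0 0;0 0 0 0"

```text
time: 6.88
tool_pos: [0.5331, 0.1754, 0.3229]
tcp_rot: [-2.843, -1.335, 0.006]
wrist_force: [-0.1, -0.2, 0.3]
width: 0.499
grip_force: 0.0
```

```bash
cat > fix.py <<'E'
from h import *
import sys
n=sys.argv[1]
s=bot.read_state(); p,r=s["tool_pos"],s["tcp_rot"]; print(s["time"],p,r,s["q"][5])
im,d,c=cam("wrist"); cv2.imwrite(f"pics/{n}.png",im); np.savez(n+".npz",im=im,d=d,p=p,r=r)
hsv=cv2.cvtColor(im,cv2.COLOR_BGR2HSV).astype(int);H,S,V=hsv[...,0],hsv[...,1],hsv[...,2]
u,v=map(int,spot_in("wrist","shaft_top")[0]["rect"][:2]); print("spot",u,v)
box=np.zeros((480,640),bool);box[max(0,v-110):v+70,max(0,u-110):u+110]=1
red=box&((H<8)|(H>172))&(S>150)&(V>100); yel=box&(H>20)&(H<35)&(S>170)&(V>150)
small=np.zeros((480,640),bool);small[v-48:v+42,u-46:u+46]=1
white=small&(S<40)&(V>200)
m=cv2.morphologyEx((white|red&small).astype(np.uint8),cv2.MORPH_OPEN,np.ones((3,3),np.uint8))
l,lab=cv2.connectedComponents(m); i=1+np.argmax([np.sum(lab==k) for k in range(1,l)])
e=outline(c,p,r,lab==i,.084); print("flange",e); C=np.array(e[0])
for nm,mm,h in(("red",red&small,.084),("yel",yel,.13)):
    ce=mblobs(mm)[0][1]; P=wz(c,p,r,*ce,h)[:2]*1000; D=P-C; print(nm,ce,P.round(1),np.hypot(*D).round(1),np.degrees(np.arctan2(D[1],D[0])).round(1))
E
python3 fix.py w2
```

```text
6.875 [0.53314014 0.17540645 0.32285046] [-2.84291099 -1.33541106  0.00612901] 0.965982288939679
spot 320 203
flange ((533.7273559570312, 177.54855346679688), (66.37086486816406, 66.76152801513672), 66.00788116455078)
red [294.3 204.8] [514.1 193.9] 25.5 140.2
yel [230.3 214. ] [472.4 229.2] 80.2 139.9
```

The flat now faces 140.2° and the post 139.9°, so the shaft is aligned. Next, the pulley.

Request:
carry_out:
  series: "0 -0.03 0 9;0 -0.048 0 9;0 -0.048 0 9;0 -0.048 0 9;0 -0.048 0 9;0 -0.048 0 9;0 -0.048 -0.01 9;0 -0.048 -0.01 9;0 -0.048 -0.01 9;0.009 -0.048 -0.01 9;0 -0.016 -0.01 0;0 0 0 0;0 0 0 0"
  jaw: 0.2

```text
time: 8.6
tool_pos: [0.5431, -0.301, 0.2751]
tcp_rot: [-1.066, -2.954, -0.001]
wrist_force: [-0.5, -0.2, -0.7]
width: 0.601
grip_force: 0.0
```

```bash
cat > pul.py <<'E'
from h import *
import sys
n=sys.argv[1]
s=bot.read_state(); p,r=s["tool_pos"],s["tcp_rot"]; a=np.degrees(np.arctan2(r[1],r[0])); print(s["time"],p,r,"jaw deg",(2*a-90)%180,s["q"][5])
im,d,c=cam("wrist"); cv2.imwrite(f"pics/{n}.png",im); np.savez(n+".npz",im=im,d=d,p=p,r=r)
for t in("pulley_mid","set_screw"):
    for q in spot_in("wrist",t): print(t,round(q["score"],2),np.round(q["rect"],1),wz(c,p,r,*q["rect"][:2],.014).round(4))
hsv=cv2.cvtColor(im,cv2.COLOR_BGR2HSV).astype(int);H,S,V=hsv[...,0],hsv[...,1],hsv[...,2]
red=((H<8)|(H>172))&(S>130)&(V>80)
for A,ce in mblobs(red,4): print("red",A,ce,wz(c,p,r,*ce,.014).round(4),wz(c,p,r,*ce,.038).round(4))
E
python3 pul.py w3
```

```text
8.6 [ 0.54305758 -0.30100653  0.27505342] [-1.06578166e+00 -2.95430593e+00 -1.23749488e-03] jaw deg 50.32564000998974 -1.4250621938528272
pulley_mid 0.89 [263.9 280.1  53.1  61.7] [ 0.5684 -0.4074  0.014 ]
pulley_mid 0.68 [289.6 132.9  38.8  32.3] [ 0.464  -0.2788  0.014 ]
pulley_mid 0.62 [320.6 204.4  38.7  46.3] [ 0.5429 -0.3025  0.014 ]
set_screw 0.96 [287.9 132.9  30.1  33.5] [ 0.4629 -0.2801  0.014 ]
set_screw 0.61 [318.2 205.2  36.2  42.3] [ 0.542  -0.3051  0.014 ]
red 66 [321.5 193.4] [ 0.5344 -0.2943  0.014 ] [ 0.5317 -0.292   0.038 ]
red 42 [280.9 271. ] [ 0.5725 -0.3849  0.014 ] [ 0.5674 -0.3771  0.038 ]
red 41 [270.  287.2] [ 0.5793 -0.4078  0.014 ] [ 0.5737 -0.3986  0.038 ]
red 30 [294.  138.8] [ 0.4717 -0.2793  0.014 ] [ 0.4728 -0.278   0.038 ]
red 23 [274.6 280.1] [ 0.5761 -0.3978  0.014 ] [ 0.5708 -0.3892  0.038 ]
```

View pics/w3.png

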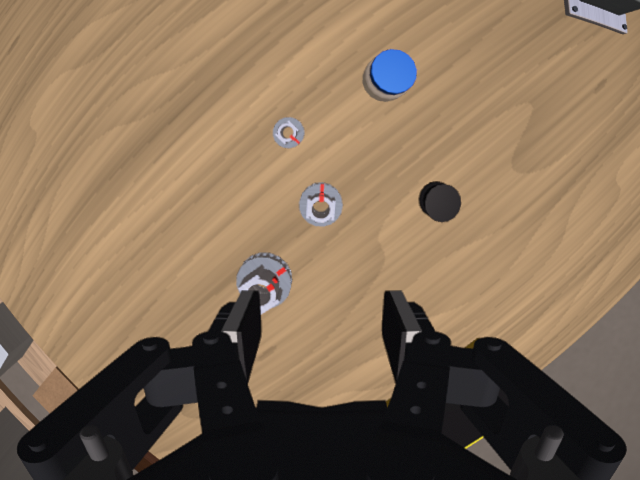

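The middle pulley is at (321,204) with its red mark pointing straight up in the picture, so the jaws are already nearly square to the wrench flats. I'll fit the disc outline and the mark's direction.

```bash
cat > pf.py <<'E'
from h import *
import sys
z=np.load(sys.argv[1]+".npz"); im,p,r=z["im"],z["p"],z["r"]; c=eyes.get_calibration("wrist")
hsv=cv2.cvtColor(im,cv2.COLOR_BGR2HSV).astype(int);H,S,V=hsv[...,0],hsv[...,1],hsv[...,2]
red=((H<8)|(H>172))&(S>130)&(V>80)
box=np.zeros((480,640),bool);box[175:235,292:350]=1
m=box&((S<50)|red); m=cv2.morphologyEx(m.astype(np.uint8),cv2.MORPH_OPEN,np.ones((3,3),np.uint8))
for h in(.0,.007,.014): print(h,outline(c,p,r,m,h))
v,u=np.nonzero(red&box); 
for lo,hi,h in((0,192,.014),(196,300,.038)):
    k=(v>=lo)&(v<=hi); print(h,k.sum(),u[k].mean().round(1),v[k].mean().round(1),wz(c,p,r,u[k].mean(),v[k].mean(),h).round(4))
cv2.imwrite("pics/w3c.png",cv2.resize(im[174:236,290:352],(590,590),interpolation=cv2.INTER_CUBIC))
E
python3 pf.py w3
```

```text
0.0 ((544.798583984375, -304.3251037597656), (47.93537521362305, 49.1940803527832), 44.47210693359375)
0.007 ((543.8433837890625, -303.52130126953125), (47.10375213623047, 48.34066390991211), 44.47161102294922)
0.014 ((542.8882446289062, -302.717529296875), (46.27214813232422, 47.4871826171875), 44.47282409667969)
0.014 26 321.8 187.8 [ 0.5301 -0.2902  0.014 ]
0.038 26 321.3 198.7 [ 0.5356 -0.2955  0.038 ]
```

View pics/w3c.png

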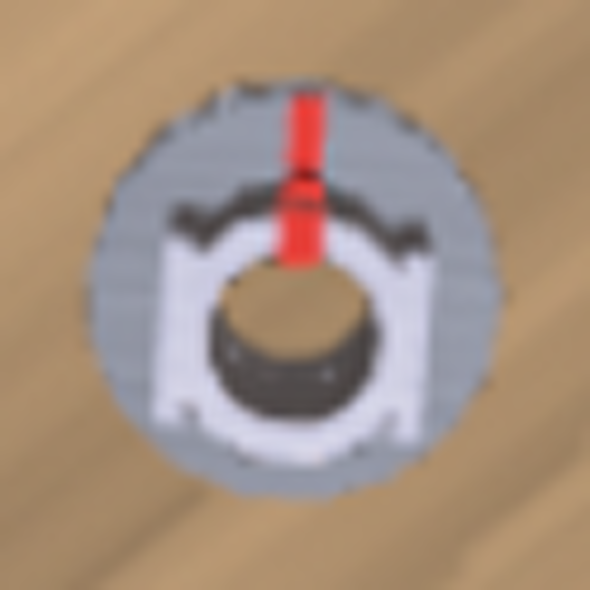

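Pulley centre is (0.543, -0.303) with the disc 46–47 mm across, as expected. The screw faces about 135.7°, so I turn the jaws -4.5° and descend.

Request:
carry_out:
  series: "0 -0.002 -0.04 -4.5;0 0 -0.06 0;0 0 -0.06 0;0 0 -0.05 0;0 0 -0.02 0;0 0 -0.01 0;0 0 -0.004 0;0 0 0 0;0 0 0 0"

```text
time: 9.88
tool_pos: [0.5443, -0.305, 0.033]
tcp_rot: [1.18, 2.908, -0.001]
wrist_force: [0.4, -0.9, 1.0]
width: 0.599
grip_force: 0.0
```

Request:
carry_out:
  series: "0 0 0 0;0 0 0 0;0 0 0 0;0 0 0 0;0 0 0 0;0 0 0 0"
  jaw: -1
  grip_force: 50

```text
time: 10.62
tool_pos: [0.5439, -0.3048, 0.0324]
tcp_rot: [1.181, 2.909, -0.001]
wrist_force: [-0.6, -0.3, 7.0]
width: 0.316
grip_force: 50.3
```

```bash
python3 pul.py w4
```

```text
10.625 [ 0.54392363 -0.30478651  0.03235044] [ 1.18065068e+00  2.90936967e+00 -5.48176026e-04] jaw deg 45.82440883912005 -1.3504179578942161
pulley_mid 0.9 [229.1 122.1  86.6  78.4] [ 0.4635 -0.2785  0.014 ]
pulley_mid 0.84 [196.6 430.2  41.5  34.7] [ 0.5545 -0.414   0.014 ]
pulley_mid 0.74 [322.4 295.2 106.9 117.5] [ 0.5418 -0.303   0.014 ]
set_screw 0.94 [321.6 295.6 105.4 115.9] [ 0.5417 -0.3034  0.014 ]
set_screw 0.91 [229.6 123.9  83.3  80.5] [ 0.4642 -0.2789  0.014 ]
set_screw 0.81 [198.2 429.1  43.2  33. ] [ 0.5546 -0.4124  0.014 ]
red 240 [240.7 138. ] [ 0.4715 -0.2798  0.014 ] [ 0.4752 -0.2761  0.038 ]
red 172 [321.1 296.9] [ 0.542 -0.304  0.014] [ 0.5341 -0.2964  0.038 ]
red 163 [321.  256.3] [ 0.5287 -0.2911  0.014 ] [ 0.523  -0.2856  0.038 ]
red 84 [321.  278.5] [ 0.5358 -0.2981  0.014 ] [ 0.529  -0.2914  0.038 ]
```

Gripped with the screw mark along the tool's x-axis, and the pulley sits about 2 mm ahead of the TCP. Lifting and carrying it to above the shaft.

Request:
carry_out:
  series: "0 0 0.02 0;0 0 0.04 0;0 0 0.05 0;0 0.01 0.045 0;0 0.03 0.02 0;-0.0007 0.045 0 0.5;-0.001 0.045 0 0.5;-0.001 0.045 0 0.5;-0.001 0.045 0 0.5;-0.001 0.045 0 0.5;-0.001 0.045 0 0.5;-0.001 0.045 0 0.5;-0.001 0.045 0 0.5;-0.001 0.045 0 0.5;0 0.025 0 0;0 0.011 0 0;0 0 0 0;0 0 0 0;0 0 0 0"

```text
time: 13.15
tool_pos: [0.5345, 0.1757, 0.2063]
tcp_rot: [-1.068, -2.954, 0.001]
wrist_force: [0.2, 0.1, -1.0]
width: 0.311
grip_force: 49.6
```

```bash
python3 - <<'E'
from h import *
P=[]
for i in range(1):
    s=bot.read_state(); p,r=s["tool_pos"],s["tcp_rot"]; a=np.degrees(np.arctan2(r[1],r[0])); print(s["time"],p,(2*a-90)%180,s["wrist_force"],s["width"],s["grip_force"])
im,d,c=cam("wrist"); np.savez("w5.npz",im=im,d=d,p=p,r=r)
print(bot.read_state()["tool_pos"])
t,td,tc=cam("top"); s2,sd,sc=cam("side"); np.savez("s5.npz",t=t,s=s2,sd=sd)
hsv=cv2.cvtColor(im,cv2.COLOR_BGR2HSV).astype(int);H,S,V=hsv[...,0],hsv[...,1],hsv[...,2]
red=((H<8)|(H>172))&(S>130)&(V>80); red[:200]=0
for A,ce in mblobs(red,20): print("red",A,ce)
a=im[130:430,200:440]; b=cv2.resize(s2[140:240,250:350],(400,400),interpolation=cv2.INTER_CUBIC)
cv2.imwrite("pics/w5.png",np.hstack([cv2.resize(a,(320,400)),b]))
E
```

```text
13.15 [0.53450488 0.17568002 0.20625273] 50.24749591318823 [ 0.15822181  0.07585627 -1.04702699] 0.31147836017021446 49.58413302898407
[0.53454523 0.17578806 0.20627682]
red 171 [321.1 296.9]
red 162 [321.  256.5]
red 120 [324. 205.]
red 77 [321.1 278.9]
```

View pics/w5.png

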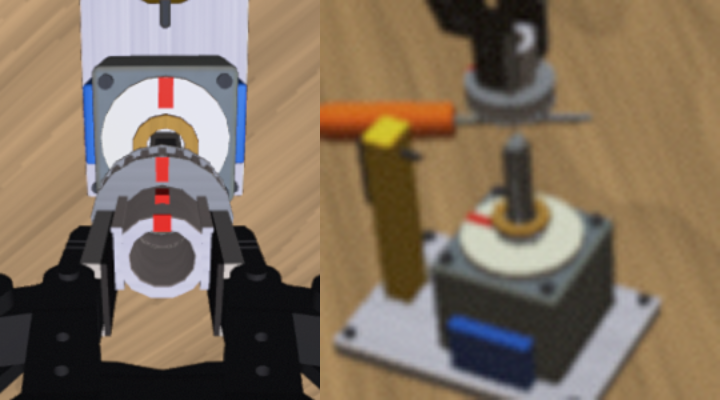

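```bash
python3 - <<'E'
from h import *
z=np.load("w5.npz"); im,p,r=z["im"],z["p"],z["r"]; c=eyes.get_calibration("wrist")
R=cv2.Rodrigues(r)[0]; b=p[2]-.0324
print("tool x",R[:,0].round(3),"z",R[:,2].round(4))
def rel(P): return ((R.T@(P-p))*1000).round(1)
f=wz(c,p,r,324,205,.084); C=np.array([.5337,.1776,.084])
print("fl mark",f.round(4),rel(f)," centre",rel(C)); D=f-C; print(np.hypot(D[0],D[1]),np.degrees(np.arctan2(D[1],D[0])))
for u,v,h in((321.1,296.9,.038),(321,256.5,.014)): print("pul mark",rel(wz(c,p,r,u,v,b+h)))
# bore ellipse at hub top
hsv=cv2.cvtColor(im,cv2.COLOR_BGR2HSV).astype(int);g=hsv[...,2]
m=np.zeros((480,640),bool);m[290:358,285:360]=1
m&=(hsv[...,1]<60)&(g>185); k=mblobs(m); print(k[:3])
n,l,st,ce=cv2.connectedComponentsWithStats(m.astype(np.uint8)); i=1+np.argmax(st[1:,4]); L=(l==i)
cn,h=cv2.findContours(L.astype(np.uint8),cv2.RETR_CCOMP,cv2.CHAIN_APPROX_NONE)
for q in cn:
    if len(q)>60:
        P=np.array([rel(wz(c,p,r,*x[0],b+.038))[:2] for x in q]); print(len(q),P.min(0),P.max(0),cv2.fitEllipse(P.astype(np.float32)))
E
```

```text
tool x [-0.769  0.639 -0.   ] z [-2.e-04 -3.e-04 -1.e+00]
fl mark [0.5173 0.1914 0.084 ] [ 23.3   1.1 122.3]  centre [  1.9   1.  122.3]
0.02143491265368068 139.91595464477047
pul mark [12.9 -0.9 -5.6]
pul mark [20.4 -0.9 18.4]
[(1787, array([321.3, 324.1]))]
374 [-11.3 -14.2] [14. 13.] ((1.60617995262146, -0.7931081056594849), (24.293169021606445, 28.059003829956055), 0.05702823027968407)
```

```bash
python3 - <<'E'
from h import *
c=eyes.get_calibration("wrist"); print(c["K"][:2],c["T_tool_cam"].round(5))
z=np.load("w5.npz");p,r=z["p"],z["r"];R=cv2.Rodrigues(r)[0];print(p,r,R.round(4))
o,D=wray(c,p,r,321.1,296.9); print(R.T@(o-p),R.T@D)
E
```

```text
[[371.64829954   0.         321.19217083]
 [  0.         371.64829954 241.98068038]] [[-2.3000e-04 -9.6146e-01 -2.7495e-01  6.8640e-02]
 [ 1.0000e+00 -3.2000e-04  2.8000e-04 -8.7000e-04]
 [-3.6000e-04 -2.7495e-01  9.6146e-01 -1.2836e-01]
 [ 0.0000e+00  0.0000e+00  0.0000e+00  1.0000e+00]]
[0.53450488 0.17568002 0.20625273] [-1.06808934e+00 -2.95438966e+00  5.28811504e-04] [[-7.688e-01  6.395e-01 -2.000e-04]
 [ 6.395e-01  7.688e-01 -3.000e-04]
 [-1.000e-04 -3.000e-04 -1.000e+00]]
[ 0.06864122 -0.00087409 -0.12835833] [-4.13513193e-01 -1.37009287e-05  9.10498127e-01]
```

```bash
cat > rel5.py <<'E'
from h import *
from scipy.optimize import least_squares
import sys
n=sys.argv[1]; off=float(sys.argv[2]) if len(sys.argv)>2 else .0324
z=np.load(n+".npz"); im,p,r=z["im"],z["p"],z["r"]; c=eyes.get_calibration("wrist")
R=cv2.Rodrigues(r)[0]; b=p[2]-off
rel=lambda u,v,h:(R.T@(wz(c,p,r,u,v,h)-p))[:2]*1000
hsv=cv2.cvtColor(im,cv2.COLOR_BGR2HSV).astype(int);S,V=hsv[...,1],hsv[...,2]
def edge(mask,h,rows,outer=True):
    # leftmost/rightmost mask pixel in each row, sub-pixel skipped
    P=[]
    for v in rows:
        u=np.nonzero(mask[v])[0]
        if len(u)>8: P+= [rel(u[0]-.5,v,h),rel(u[-1]+.5,v,h)]
    return np.array(P)
def fit(P,r0=None):
    f=lambda q:np.hypot(P[:,0]-q[0],P[:,1]-q[1])-(r0 or q[2])
    s=least_squares(f,[P[:,0].mean(),P[:,1].mean(),20],loss="soft_l1",f_scale=.3); return s.x.round(2),np.abs(f(s.x)).mean().round(2),len(P)
w=np.zeros((480,640),bool); w[180:262,262:386]=1
w&=(S<30)&(V>205); l,lab,st,ce=cv2.connectedComponentsWithStats(w.astype(np.uint8)); i=1+np.argmax(st[1:,4]); w=lab==i
print("white box",st[i]); P=edge(w,.084,range(st[i][1]+2,240)); print("flange r free",fit(P),"r34",fit(P,33.8))
# dark bore inside hub top
k=np.zeros((480,640),bool); k[295:356,290:352]=1; k&=V<165
l,lab,st,ce=cv2.connectedComponentsWithStats(k.astype(np.uint8)); i=lab[325,321]; print("bore box",st[i])
P=edge(lab==i,b+.038,range(st[i][1]+3,st[i][1]+st[i][3])); print("bore",fit(P),"r9.2",fit(P,9.2))
E
python3 rel5.py w5; python3 -c "
import cv2,numpy as np;im=np.load('w5.npz')['im'];print(im[325,300:345,1]);print(im[300:360,321,1])"
```

```text
white box [ 276  189   96   70 3144]
flange r free (array([ 1.98,  0.92, 33.25]), np.float64(0.17), 98) r34 (array([ 1.12,  0.91, 20.  ]), np.float64(0.28), 98)
bore box [ 297  303   50   42 1671]
bore (array([ 1.71, -0.81,  9.29]), np.float64(0.1), 78) r9.2 (array([ 1.7 , -0.81, 20.  ]), np.float64(0.13), 78)
[82 82 81 80 78 78 79 79 78 77 76 76 73 72 73 72 74 74 74 74 75 74 74 74
 73 74 73 73 72 72 72 72 73 74 73 73 74 72 70 72 69 69 67 66 66]
[ 49  49  50  66  95 107  82  70  72  73  74  75  76  77  86  88  79  72
  73  73  73  73  73  73  73  74  73  72  72  73  75  76  76  77  76  75
  75  74  74  75  75  75  75  85 116 165 205 206 206 207 207 206 196 159
 129 129 137 144 147 146]
```

The in-image fits are good: bore at (1.7, -0.8) mm and shaft at (2.0, 0.9) mm in the tool frame. That calls for a shift of 1.7 mm along the jaw line before descending in small steps.

Request:
carry_out:
  series: "0.001 0.0014 -0.005 0;0 0 -0.01 0;0 0 -0.008 0;0 0 -0.003 0;0 0 -0.003 0;0 0 -0.003 0;0 0 0 0"

```text
time: 14.18
tool_pos: [0.5354, 0.1781, 0.1742]
tcp_rot: [-1.066, -2.955, 0.0]
wrist_force: [0.9, -0.4, -1.6]
width: 0.319
grip_force: 49.6
```

Request:
carry_out:
  series: "0 0 -0.003 0;0 0 -0.003 0;0 0 -0.003 0;0 0 0 0;0 0 0 0"

```text
time: 14.8
tool_pos: [0.5355, 0.1781, 0.1653]
tcp_rot: [-1.066, -2.955, 0.0]
wrist_force: [0.5, 0.1, -1.2]
width: 0.316
grip_force: 49.6
```

It is threaded on with no contact force. The screw tip reaches the shaft top next, at TCP z of about 0.154.

Request:
carry_out:
  series: "0 0 -0.003 0;0 0 -0.003 0;0 0 -0.003 0;0 0 -0.003 0;0 0 -0.003 0;0 0 -0.003 0;0 0 0 0;0 0 0 0"

```text
time: 15.8
tool_pos: [0.5355, 0.1782, 0.1473]
tcp_rot: [1.066, 2.955, 0.0]
wrist_force: [-0.7, 0.1, -0.0]
width: 0.314
grip_force: 49.6
```

Request:
carry_out:
  series: "0 0 -0.004 0;0 0 -0.004 0;0 0 -0.004 0;0 0 -0.003 0;0 0 0 0;0 0 0 0"

```text
time: 16.55
tool_pos: [0.5355, 0.1782, 0.1323]
tcp_rot: [1.066, 2.955, 0.0]
wrist_force: [0.3, 0.2, -2.1]
width: 0.315
grip_force: 49.6
```

Request:
carry_out:
  series: "0 0 -0.003 0;0 0 -0.002 0;0 0 -0.002 0;0 0 -0.001 0;0 0 0 0;0 0 0 0;0 0 0 0"

```text
time: 17.42
tool_pos: [0.5359, 0.1782, 0.1253]
tcp_rot: [1.066, 2.954, 0.001]
wrist_force: [-1.5, -0.3, 6.2]
width: 0.317
grip_force: 50.5
```

Request:
carry_out:
  series: "0 0 -0.001 0;0 0 -0.001 0;0 0 -0.001 0;0 0 -0.0005 0;0 0 0 0;0 0 0 0;0 0 0 0"

```text
time: 18.3
tool_pos: [0.536, 0.1782, 0.1232]
tcp_rot: [1.066, 2.954, 0.001]
wrist_force: [-4.3, -0.9, 13.4]
width: 0.319
grip_force: 51.4
```

The hard stop is reached: force is above 10 N and the arm moved less than commanded. I'll add a small extra push and check the result in the images.

Request:
carry_out:
  series: "0 0 -0.0008 0;0 0 0 0;0 0 0 0;0 0 0 0"

```text
time: 18.8
tool_pos: [0.536, 0.1782, 0.1231]
tcp_rot: [1.065, 2.954, 0.001]
wrist_force: [-6.3, -2.5, 17.1]
width: 0.318
grip_force: 52.0
```

```bash
python3 - <<'E'
from h import *
s=bot.read_state(); p,r=s["tool_pos"],s["tcp_rot"]; a=np.degrees(np.arctan2(r[1],r[0])); print(s["time"],p,(2*a-90)%180,s["wrist_force"],s["torque"],s["grip_force"])
im,d,c=cam("wrist"); s2,sd,sc=cam("side"); np.savez("w6.npz",im=im,p=p,r=r)
hsv=cv2.cvtColor(im,cv2.COLOR_BGR2HSV).astype(int);H,S,V=hsv[...,0],hsv[...,1],hsv[...,2]
red=((H<8)|(H>172))&(S>130)&(V>80); red[:150]=0
for A,ce in mblobs(red,20): print("red",A,ce)
b=cv2.resize(s2[150:230,260:340],(400,400),interpolation=cv2.INTER_CUBIC)
cv2.imwrite("pics/w6.png",np.hstack([cv2.resize(im[130:430,200:440],(320,400)),b]))
E
```

```text
18.8 [0.5360493  0.17822158 0.12307625] 50.334471795855734 [-6.27047434 -2.52350237 17.14174071] [-0.42736352  1.17334788  0.00697963] 51.96000695228577
red 434 [318.8 225.3]
red 187 [321.  297.4]
red 164 [321.  256.4]
red 76 [321. 279.]
```

View pics/w6.png

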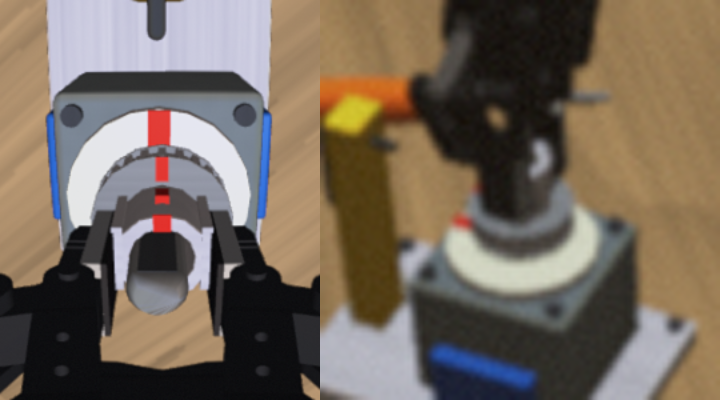

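The wrist view shows the shaft through the bore. The pulley's red marks (column 321) line up with the flange mark (319,225) and the hex key tip. In the side view the pulley sits flat just above the flange. The job is ready to hand in.

```bash
python3 -c "
from workcell import bot
print(bot.finish_job())"
```

```text
the job is handed in; nothing more can be done
None
```

The job is handed in with no verdict returned: the shaft's flat faces the key post within about 1°, and the gripped pulley is on the shaft with its screw on the flat, held down against the fully squashed seat (about 17 N push, 52 N grip, 18.9 s used).

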